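# Set out the condiment row in reverse

### The job

The serving rack is used from the far side of the counter, so move the four condiment containers from the steel tray to the wooden rack in reverse order: the one at the left end of the tray goes into the well at the right end of the rack, the next into the next well, and so on to the last. Each must stand upright, right down in a well of its own, and none may be knocked over on the way.

Things in the scene. Friction and masses are not known exactly. Their poses are not given: they have to be found in the camera images.
- pepper_shaker: taller spice shaker: dark brown round body of 52 mm diameter, grey domed cap of 54 mm diameter above 74 mm, 101 mm tall. Rigid and round. Origin: centre of its underside, z up. Starts upright on its coaster on the steel tray, within 8 mm of the coaster's centre, underside 10 mm above the worktop
- salt_shaker: shorter spice shaker: white round body of 52 mm diameter, grey domed cap of 54 mm diameter above 63 mm, 86 mm tall. Rigid and round. Origin: centre of its underside, z up. Starts upright on its coaster on the steel tray, within 8 mm of the coaster's centre, underside 10 mm above the worktop
- open_cup: small clear portion cup without a lid, dark red filling: 63 mm diameter at the rim, tapering to 44 mm at the foot, 32 mm tall. Rigid and round. Origin: centre of its underside, z up. Starts upright on its coaster on the steel tray, within 8 mm of the coaster's centre, underside 10 mm above the worktop
- lidded_cup: small clear portion cup with a flat clear lid, tan filling: 66 mm diameter at the lid, tapering to 44 mm at the foot, 36 mm tall; below the lid 63 mm wide. Rigid and round. Origin: centre of its underside, z up. Starts upright on its coaster on the steel tray, within 8 mm of the coaster's centre, underside 10 mm above the worktop
- coaster_a: black rubber coaster, a disc of 72 mm diameter and 4 mm thick, fixed on the steel tray in one of its four places (which one changes); at the start it carries the taller dark shaker and it never moves, so it keeps the record of where that container stood. Origin: centre of its underside, 6 mm above the worktop
- coaster_b: black rubber coaster, a disc of 72 mm diameter and 4 mm thick, fixed on the steel tray in one of its four places (which one changes); at the start it carries the shorter white shaker and it never moves, so it keeps the record of where that container stood. Origin: centre of its underside, 6 mm above the worktop
- coaster_c: black rubber coaster, a disc of 72 mm diameter and 4 mm thick, fixed on the steel tray in one of its four places (which one changes); at the start it carries the open cup and it never moves, so it keeps the record of where that container stood. Origin: centre of its underside, 6 mm above the worktop
- coaster_d: black rubber coaster, a disc of 72 mm diameter and 4 mm thick, fixed on the steel tray in one of its four places (which one changes); at the start it carries the lidded cup and it never moves, so it keeps the record of where that container stood. Origin: centre of its underside, 6 mm above the worktop
- prep_tray: flat steel tray, 110 (x) by 360 mm (y, along the row), 6 mm thick, ends turned up to 18 mm. Its four coasters stand at x = 0, y = +127.5, +42.5, -42.5, -127.5 mm in its frame; grip across the row (fingers closing along x). It may be nearer to the robot than the rack, or farther. Origin: centre of its underside, on the worktop. Fixed; x away from the robot, y to its left, turned at most 6 degrees.
- serving_rack: wooden block, black rubber in the wells, 110 (x) by 360 (y) by 12 mm high, with four empty round wells 76 mm wide and 6 mm deep (floor 6 mm above the worktop) centred at x = 0, y = +127.5, +42.5, -42.5, -127.5 mm in its frame; a wire grip 27 mm high at each end. Origin: centre of its underside, on the worktop. Fixed; x away from the robot, y to its left, turned at most 6 degrees.

How it is judged:
At the end, for the whole second after the job is handed in: Each container rests upright (within 0.12 rad) in the rack's well that mirrors its coaster's place on the tray (leftmost to rightmost and so on): within 15 mm of the well's centre along each rack axis, underside within 3 mm of the well floor's height (x of pepper_shaker in the frame of serving_rack between -0.015 and 0.015 m and z of pepper_shaker in the frame of serving_rack between 0.003 and 0.009 m and angle between each of pepper_shaker, salt_shaker, open_cup, lidded_cup's own z axis and vertical below 0.12 rad and linear speed of each of pepper_shaker, salt_shaker, open_cup, lidded_cup below 0.02 m/s and ((y of coaster_a in the frame of prep_tray between 0.0975 and 0.1575 m and y of pepper_shaker in the frame of serving_rack between -0.1425 and -0.1125 m) or (y of coaster_a in the frame of prep_tray between 0.0125 and 0.0725 m and y of pepper_shaker in the frame of serving_rack between -0.0575 and -0.0275 m) or (y of coaster_a in the frame of prep_tray between -0.0725 and -0.0125 m and y of pepper_shaker in the frame of serving_rack between 0.0275 and 0.0575 m) or (y of coaster_a in the frame of prep_tray between -0.1575 and -0.0975 m and y of pepper_shaker in the frame of serving_rack between 0.1125 and 0.1425 m)) and x of salt_shaker in the frame of serving_rack between -0.015 and 0.015 m and z of salt_shaker in the frame of serving_rack between 0.003 and 0.009 m and ((y of coaster_b in the frame of prep_tray between 0.0975 and 0.1575 m and y of salt_shaker in the frame of serving_rack between -0.1425 and -0.1125 m) or (y of coaster_b in the frame of prep_tray between 0.0125 and 0.0725 m and y of salt_shaker in the frame of serving_rack between -0.0575 and -0.0275 m) or (y of coaster_b in the frame of prep_tray between -0.0725 and -0.0125 m and y of salt_shaker in the frame of serving_rack between 0.0275 and 0.0575 m) or (y of coaster_b in the frame of prep_tray between -0.1575 and -0.0975 m and y of salt_shaker in the frame of serving_rack between 0.1125 and 0.1425 m)) and x of open_cup in the frame of serving_rack between -0.015 and 0.015 m and z of open_cup in the frame of serving_rack between 0.003 and 0.009 m and ((y of coaster_c in the frame of prep_tray between 0.0975 and 0.1575 m and y of open_cup in the frame of serving_rack between -0.1425 and -0.1125 m) or (y of coaster_c in the frame of prep_tray between 0.0125 and 0.0725 m and y of open_cup in the frame of serving_rack between -0.0575 and -0.0275 m) or (y of coaster_c in the frame of prep_tray between -0.0725 and -0.0125 m and y of open_cup in the frame of serving_rack between 0.0275 and 0.0575 m) or (y of coaster_c in the frame of prep_tray between -0.1575 and -0.0975 m and y of open_cup in the frame of serving_rack between 0.1125 and 0.1425 m)) and x of lidded_cup in the frame of serving_rack between -0.015 and 0.015 m and z of lidded_cup in the frame of serving_rack between 0.003 and 0.009 m and ((y of coaster_d in the frame of prep_tray between 0.0975 and 0.1575 m and y of lidded_cup in the frame of serving_rack between -0.1425 and -0.1125 m) or (y of coaster_d in the frame of prep_tray between 0.0125 and 0.0725 m and y of lidded_cup in the frame of serving_rack between -0.0575 and -0.0275 m) or (y of coaster_d in the frame of prep_tray between -0.0725 and -0.0125 m and y of lidded_cup in the frame of serving_rack between 0.0275 and 0.0575 m) or (y of coaster_d in the frame of prep_tray between -0.1575 and -0.0975 m and y of lidded_cup in the frame of serving_rack between 0.1125 and 0.1425 m))); the robot touches nothing.
It fails at once if a container is tipped over (more than 0.6 rad from upright) (angle between any of pepper_shaker, salt_shaker, open_cup, lidded_cup's own z axis and vertical above 0.6 rad).
It also fails if it takes over 112 s, if anything falls off the work surface, if the arm or the gripper's body presses on something with over 40 N, if the wrist force passes 120 N, or if a joint passes its speed limit or range.

### The arm

A 7-joint arm with a two-finger parallel gripper is mounted at the origin on a cart in front of the work surface, level with it; the furniture and walls round the work are solid. World frame = base frame: x ahead of the robot, y to its left, z up, the work surface at z = 0. Lengths are in m, angles in rad, forces in N, time in s.
With the tool pointing down it reaches from about 0.4 to 0.875 m from the base axis. Payload 19.3 kg.
Tool frame: the origin (TCP) lies at the very end of the fingers, on their centre line; the grasp point (between the pads) lies 19 mm behind it; z points along the fingers, y is the direction in which the jaws open and shut (so a half turn about z gives the same grasp; the last joint's range is limited). The gripper opens to 85 mm and grips with 20 to 120 N. Pads are 22 mm wide; open, the fingers measure 114 mm over their backs; the gripper's body (76 mm by 85 mm) begins 54 mm behind the grasp point. The pads swing forward as they close: fully open they stand 13 mm farther back than shut.
Start: joints at [-1.305, 0.521, -0.036, 1.599, 0.021, 1.021, -0.113], TCP at [0.206, 0.59, 0.201] pointing down, gripper open.
Joint ranges: [-2.91, 2.91], [-0.3, 2.13], [-1.5, 1.42], [0.17, 2.43], [-1.26, 4.41], [0.16, 1.93], [-2.52, 2.52]. Speed limits (rad/s): [1.89, 1.89, 2.39, 2.39, 3.01, 3.01, 3.01].

### API

Orientations are given as [roll, pitch, yaw] about the fixed x, y, z axes, in that order (R = Rz(yaw) Ry(pitch) Rx(roll)).
In Python, from workcell import bot, grab_frame, calibration, workorder gives the robot as it stands.
- The arm moves only by the tool move_arm, never from a script. Its arguments are lists of equal length, an entry for each row: "jaw": the closure in counts, from 0 (fully open) to 255 (shut); "dp": the shift along the tool's x, y, z in units of 800 mm (1.0 is 800 mm), a list of three; "rotation": the turn, a rotation vector about the tool's x, y, z in units of pi rad (1.0 is pi rad), a list of three. In form: {"jaw": [jaw, ...], "dp": [[dx, dy, dz], ...], "rotation": [[rx, ry, rz], ...]}. A call has 1 to 10 rows; each row shifts and turns the commanded pose from where the row before left it, along the tool's axes as they then stand; what a row does not reach is not made up. A row lasts 1/8 s, in which the tool goes at most 62.5 mm and 10.7 degrees, less where a joint would pass 70% of its speed; a pose out of reach is approached as far as the arm can. A call with a number of a shift or a turn outside -1 to 1 is refused whole. A call with a gripper value outside its range is refused whole. The fingers move at their own pace and stop on an object; "squeeze" is the grip in N (left out, the last holds). Time passes only in rows, so rows that do not move let the fingers close. It gives the time, the measured TCP pose, the force and the opening at its end, in the units of the state.
- bot.observe(): the state, without advancing time (a new reading comes with each control period).
- grab_frame(name): name is "scene" or "top" or "wrist"; returns the picture (384x512x3 uint8, blue, green, red); there is no depth.
- calibration(name): a dict with "camera_matrix" (3x3 intrinsics, pixels), "dist" ([k1, k2, p1, p2, k3] as OpenCV has them; the pictures are not rectified), "T" (4x4, takes a point from camera to world coordinates). Camera axes: x right, y down, z forward; pixel columns grow to the right and rows downward; lengths in m; the calibration is good to about 2 mm. A picture is of the moment at which its call begins: read the wrist's pose just before it. calibration takes no time and is no camera call; for the wrist camera it gives the pose at the moment of the call.
- workorder.job_done(): hands the job in, once; it reports no verdict.
The state is a dict: "clock": time; "qpos": joint angles; "qd": joint speeds; "joint_efforts": joint torques, N m; "position": TCP position; "tool_rot": TCP orientation; "force": force on the tool from outside, world axes, zero at the start; "moment": the same for the moment, N m; "grip_width": finger opening in m.
Only numpy, scipy, OpenCV 4.12 (cv2) and the standard library are available. Lean on these libraries where they do the work, as an engineer would, in place of code of your own. Each camera call takes 0.05 s, during which the arm holds its last target. There are 200 camera calls.

## Working session

There is one attempt and no reset: what is moved stays moved. The work goes in short steps, Python scripts to look and compute and a tool call to move; the robot and the scene stay as the last step left them, time stands still between calls to the robot, and variables do not carry over. Pictures are saved under pics/ and viewed, about 12 in all and at most 16, crops included, and the job is handed in when it is done.

Besides the shell and the picture viewer there is one more tool, called after "Emit:" by a JSON object that holds its "api" and its "payload", one argument or row to a line. move_arm: Moves the arm, as the interface text tells. Shifts and turns lie within -1 to 1; 1 stands for 800 mm of shift or pi rad of turn. Its arguments: {"type":"object","properties":{"jaw":{"type":"array","items":{"type":"number"}},"dp":{"type":"array","items":{"type":"array","items":{"type":"number","minimum":-1,"maximum":1}}},"rotation":{"type":"array","items":{"type":"array","items":{"type":"number","minimum":-1,"maximum":1}}},"squeeze":{"type":"number"}},"required":["jaw","dp","rotation"]}

```bash
mkdir -p pics; python3 - <<'E'
from workcell import bot, grab_frame, calibration
import cv2,numpy as np
s=bot.observe();print({k:np.round(s[k],3) for k in s})
for n in("top","scene"):
    cv2.imwrite(f"pics/{n}0.png",grab_frame(n)); c=calibration(n)
    print(n,np.round(c["camera_matrix"],1).tolist(),c["dist"],np.round(c["T"],3).tolist())
print(np.round(calibration("wrist")["T"],3).tolist())
E
```

```text
{'clock': np.float64(0.0), 'qpos': array([-1.305,  0.522, -0.036,  1.6  ,  0.021,  1.021, -0.113]), 'qd': array([ 0.   ,  0.001, -0.002, -0.   ,  0.   ,  0.   ,  0.001]), 'joint_efforts': array([-1.0000e-03, -9.2711e+01,  1.9790e+00, -3.6993e+01,  1.8000e-02,
        8.0000e-03, -0.0000e+00]), 'position': array([0.206, 0.59 , 0.2  ]), 'tool_rot': array([-3.14 ,  0.   ,  2.806]), 'force': array([-0.387, -0.058,  0.355]), 'moment': array([-0.004,  0.011,  0.003]), 'grip_width': np.float64(0.085)}
top [[449.5, 0.0, 256.5], [0.0, 449.5, 187.5], [0.0, 0.0, 1.0]] [-0.10068496  0.          0.          0.          0.        ] [[-0.05, -0.971, 0.234, 0.347], [-0.999, 0.049, -0.01, -0.025], [-0.001, -0.235, -0.972, 0.918], [0.0, 0.0, 0.0, 1.0]]
scene [[450.6, 0.0, 247.9], [0.0, 450.6, 193.8], [0.0, 0.0, 1.0]] [0.03408833 0.         0.         0.         0.        ] [[0.649, -0.538, 0.538, 0.061], [-0.761, -0.456, 0.461, -0.452], [-0.003, -0.709, -0.705, 0.66], [0.0, 0.0, 0.0, 1.0]]
[[0.33, 0.898, 0.29, 0.132], [0.944, -0.314, -0.102, 0.616], [-0.001, 0.308, -0.951, 0.373], [0.0, 0.0, 0.0, 1.0]]
```

View pics/top0.png

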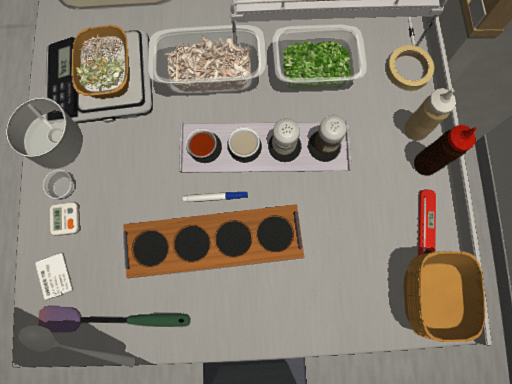

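View pics/scene0.png

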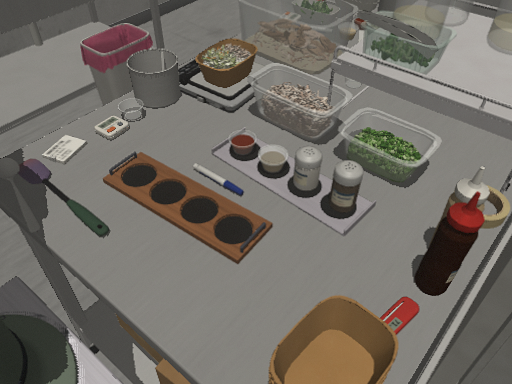

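The top view shows, from left (+y) to right on the tray, the open cup (203,145), lidded cup (244,143), salt (286,140) and pepper (330,137). The rack wells, nearer to the robot, are at about (150,248), (192,243), (234,238) and (275,233). The scene view agrees with this order.

```bash
cat > h.py <<'E'
import cv2,numpy as np
from workcell import bot,grab_frame,calibration
def ray(c,uv,z):
    p=cv2.undistortPoints(np.float64(uv).reshape(-1,1,2),c["camera_matrix"],np.float64(c["dist"])).reshape(-1,2)
    T=np.array(c["T"]);d=np.c_[p,np.ones(len(p))]@T[:3,:3].T
    return T[:3,3]+d*((z-T[2,3])/d[:,2])[:,None]
def proj(c,P):
    W=np.linalg.inv(np.array(c["T"]));r=cv2.Rodrigues(W[:3,:3])[0]
    return cv2.projectPoints(np.float64(P).reshape(-1,1,3),r,W[:3,3],c["camera_matrix"],np.float64(c["dist"]))[0].reshape(-1,2)
def blobs(mask,amin):
    n=cv2.findContours(mask.astype(np.uint8),cv2.RETR_EXTERNAL,cv2.CHAIN_APPROX_NONE)[0]
    return [k for k in n if cv2.contourArea(k)>amin]
def circ(c,k,z): # contour -> world centre, diameter at height z
    P=ray(c,k.reshape(-1,2),z)[:,:2].astype(np.float32); (x,y),r=cv2.minEnclosingCircle(P.reshape(-1,1,2))
    e=cv2.fitEllipse((P*1000).reshape(-1,1,2)); return np.array(e[0])/1000,np.array(e[1])
def row(pts): # fit row pose: pts ordered left(+y) to right -> centre, yaw
    ys=np.array([.1275,.0425,-.0425,-.1275]);pts=np.array(pts);m=pts.mean(0)
    v=(ys[:,None]*(pts-m)).sum(0)/(ys**2).sum();return m,np.arctan2(-v[0],v[1]),np.hypot(*v)
E
python3 - <<'E'
from h import *
im=cv2.imread("pics/top0.png");c=calibration("top");g=cv2.cvtColor(im,6)
m=(g<60); roi=np.zeros_like(m);roi[205:280,120:305]=1
W=sorted([circ(c,k,.012) for k in blobs(m&roi,300)],key=lambda a:-a[0][1])
for w in W:print("well",np.round(w[0],4),np.round(w[1],1))
print(row([w[0] for w in W]))
# tray: light pinkish
hsv=cv2.cvtColor(im,40);print(im[168,190],im[190,260],hsv[168,190],hsv[190,260])
roi[:]=0;roi[110:185,170:360]=1
t=((im[...,2].astype(int)-im[...,1])>4)&(g>140)&roi
b=blobs(t,500)
if b:
    k=cv2.convexHull(np.vstack(b));P=ray(c,k.reshape(-1,2),.006)[:,:2].astype(np.float32)
    print("tray",cv2.minAreaRect(P))
red=roi&(hsv[...,1]>150)&(im[...,2]>90)
for k in blobs(red,80):print("red",circ(c,k,.036),cv2.minEnclosingCircle(k))
tan=roi&(hsv[...,1]>40)&(hsv[...,1]<110)&(im[...,2]>140)
for k in blobs(tan,80):print("tan",circ(c,k,.036),cv2.minEnclosingCircle(k))
for n,uv,z in(("salt",(287,127),.096),("pep",(334,124),.111)):print(n,ray(c,[uv],z))
print("bin edges z~.06",ray(c,[(200,90),(320,88)],.06), "pen",ray(c,[(215,196)],.01))
E
```

```text
well [0.451  0.1872] [69.8 70.1]
well [0.4568 0.1021] [69.1 70.8]
well [0.4623 0.0181] [69.8 70.7]
well [ 0.4677 -0.0663] [69.6 70.9]
(array([0.45943565, 0.06027885]), np.float64(0.06580496878302738), np.float64(0.995680593858034))
[176 175 186] [146 156 158] [177  15 186] [ 25  19 158]
tray ((0.657397985458374, -0.05622163414955139), (0.41427773237228394, 0.167355477809906), 87.09056091308594)
red (array([0.65841388, 0.07498667]), array([47.69047165, 49.40675735])) ((201.5, 144.0), 12.175895690917969)
tan (array([ 0.65549097, -0.01267565]), array([49.05569839, 50.09128571])) ((243.875, 143.5), 12.380149841308594)
salt [[ 0.66361271 -0.09901267  0.096     ]]
pep [[ 0.65971973 -0.18849645  0.111     ]]
bin edges z~.06 [[ 0.76917902  0.07341507  0.06      ]
 [ 0.76113091 -0.17722606  0.06      ]] pen [[0.552378   0.05232845 0.01      ]]
```

```bash
python3 -c "
import cv2
a=cv2.imread('pics/top0.png')[75:190,170:365];cv2.imwrite('pics/topc.png',cv2.resize(a,None,fx=4,fy=4,interpolation=2))"
```

```text
(no output)
```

View pics/topc.png

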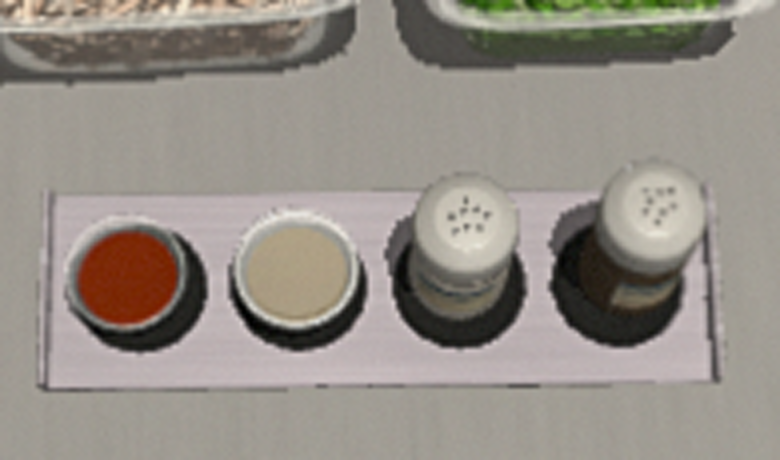

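The crop shows the tray corners at roughly (181,122), (347,121), (349,170) and (180,172) in the full image. The open cup rim is centred at (201.7,143) and the lid at (244.5,142), and both shakers lean with perspective. The well row fits cleanly at 84.6 mm pitch and 3.8° yaw. I'll move over the tray for a close look.

Emit:
{"api": "move_arm", "payload": {
  "jaw": [0, 0, 0, 0, 0, 0, 0, 0, 0, 0],
  "dp": [
    [0, 0, -0.01],
    [0, 0, -0.01],
    [0, 0, -0.01],
    [0, 0, -0.01],
    [0, 0, -0.01],
    [0, 0, -0.01],
    [0, 0, -0.01],
    [-0.05, 0.04, 0],
    [-0.05, 0.04, 0],
    [-0.05, 0.04, 0]
  ],
  "rotation": [
    [0, 0, 0.0562],
    [0, 0, 0.0562],
    [0, 0, 0.0562],
    [0, 0, 0.0562],
    [0, 0, 0.0562],
    [0, 0, 0.0562],
    [0, 0, 0.0562],
    [0, 0, 0],
    [0, 0, 0],
    [0, 0, 0]
  ],
  "squeeze": 30
}}

```text
clock: 1.35
position: [0.3025, 0.4685, 0.2565]
tool_rot: [-3.141, 0.0, 1.57]
force: [0.6, 0.4, 0.6]
grip_width: 0.0853
```

Emit:
{"api": "move_arm", "payload": {
  "jaw": [0, 0, 0, 0, 0, 0, 0, 0, 0, 0],
  "dp": [
    [-0.05, 0.04, 0],
    [-0.05, 0.04, 0],
    [-0.05, 0.04, 0],
    [-0.05, 0.04, 0],
    [-0.05, 0.04, 0],
    [-0.05, 0.04, 0],
    [-0.05, 0.04, 0],
    [-0.05, 0.04, 0],
    [-0.05, 0.04, 0],
    [0, 0, 0]
  ],
  "rotation": [
    [0, 0, 0],
    [0, 0, 0],
    [0, 0, 0],
    [0, 0, 0],
    [0, 0, 0],
    [0, 0, 0],
    [0, 0, 0],
    [0, 0, 0],
    [0, 0, 0],
    [0, 0, 0]
  ]
}}

```text
clock: 2.6
position: [0.5909, 0.1056, 0.2563]
tool_rot: [3.142, 0.002, 1.565]
force: [-0.6, -0.2, 0.2]
grip_width: 0.0851
```

Emit:
{"api": "move_arm", "payload": {
  "jaw": [0, 0, 0, 0],
  "dp": [
    [-0.06, 0.03, 0],
    [-0.06, 0.03, 0],
    [-0.05, 0.023, 0],
    [0, 0, 0]
  ],
  "rotation": [
    [0, 0, 0],
    [0, 0, 0],
    [0, 0, 0],
    [0, 0, 0]
  ]
}}

```text
clock: 3.1
position: [0.656, -0.0296, 0.2562]
tool_rot: [-3.141, 0.001, 1.566]
force: [-0.1, 1.0, -0.4]
grip_width: 0.0854
```

```bash
python3 - <<'E'
from h import *
import json
c=calibration("wrist");im=grab_frame("wrist");cv2.imwrite("pics/w1.png",im)
np.savez("pics/w1.npz",**{k:np.array(v) for k,v in c.items()})
print(bot.observe()["position"],np.round(c["camera_matrix"],1).tolist(),np.round(c["T"],3).tolist())
print(proj(c,[[.658,.075,.042],[.656,-.013,.046],[.655,-.099,.08],[.655,-.188,.09]]))
E
```

```text
[ 0.65560244 -0.02713165  0.25613118] [[317.9, 0.0, 255.3], [0.0, 317.9, 193.7], [0.0, 0.0, 1.0]] [[1.0, -0.005, -0.002, 0.657], [-0.005, -0.951, -0.309, 0.05], [-0.0, 0.309, -0.951, 0.429], [0.0, 0.0, 0.0, 1.0]]
[[256.22335144  66.55320579]
 [254.89699219 145.14133314]
 [254.43729535 222.03984793]
 [254.85806394 291.43089451]]
```

View pics/w1.png

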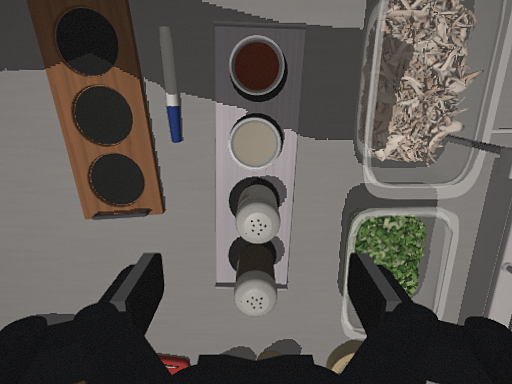

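The wrist view shows the tray vertical in the image. The open cup rim is at (257.5,67), the lid at (255,143), the salt cap at (258,222) and the pepper cap at (256,292), all within about 3 px of where I predicted. The end corners of the tray are at (215,22), (306,25), (216,288) and (287,289).

```bash
python3 - <<'E'
from h import *
c=dict(np.load("pics/w1.npz"))
for n,uv,z in(("open",(257.5,67),.042),("lid",(255.3,142.7),.046),("salt",(258.3,222),.080),("pep",(256,292),.093)):print(n,np.round(ray(c,[uv],z)[0],4))
print("diam chk",np.ptp(ray(c,[(229.5,67),(285.5,67)],.042)[:,0]),np.ptp(ray(c,[(228.5,143),(282.5,143)],.046)[:,0]),np.ptp(ray(c,[(236,222),(280.5,222)],.080)[:,0]))
e=ray(c,[(215,23),(306,25),(216,288),(287,289)],.018);print(np.round(e,3))
m1,m2=(e[0]+e[1])/2,(e[2]+e[3])/2;d=m1-m2;print((m1+m2)/2,np.linalg.norm(d),np.arctan2(-d[0],d[1]))
E
```

```text
open [0.6594 0.0745 0.042 ]
lid [ 0.6565 -0.0101  0.046 ]
salt [ 0.6596 -0.099   0.08  ]
pep [ 0.6564 -0.1867  0.093 ]
diam chk 0.06323548166444815 0.06501400680364866 0.05290524459142454
[[ 0.611  0.123  0.018]
 [ 0.716  0.12   0.018]
 [ 0.596 -0.232  0.018]
 [ 0.703 -0.234  0.018]]
[ 0.65643418 -0.05585224  0.018     ] 0.35510781668892266 -0.03830422806155816
```

Diameters, tray length and pitch all match the given sizes. I'll take the open cup first.

Emit:
{"api": "move_arm", "payload": {
  "jaw": [0, 0, 0, 0, 0, 0, 0],
  "dp": [
    [0.042, 0.0016, 0.02],
    [0.042, 0.0016, 0.03],
    [0.043, 0.0016, 0.04],
    [0, 0, 0.05],
    [0, 0, 0.05],
    [0, 0, 0.0425],
    [0, 0, 0]
  ],
  "rotation": [
    [0, 0, 0],
    [0, 0, 0],
    [0, 0, 0],
    [0, 0, 0],
    [0, 0, 0],
    [0, 0, 0],
    [0, 0, 0]
  ]
}}

```text
clock: 4.03
position: [0.6577, 0.0769, 0.0687]
tool_rot: [-3.137, 0.0, 1.572]
force: [0.2, -0.4, 0.3]
grip_width: 0.0853
```

```bash
python3 - <<'E'
from h import *
c=calibration("wrist");im=grab_frame("wrist");cv2.imwrite("pics/w2.png",im)
s=bot.observe();print(s["position"],s["tool_rot"],s["force"])
print(proj(c,[[.6594,.0745,.042],[.6594+.0315,.0745,.042],[.6594-.0315,.0745,.042]]))
E
```

```text
[0.65902146 0.07653095 0.07064864] [-3.14015445e+00 -1.44139313e-04  1.57118957e+00] [ 1.02664484 -0.7580516   0.08503075]
[[257.34891412 217.56030909]
 [303.94052054 217.66084236]
 [210.81179565 217.48922082]]
```

View pics/w2.png

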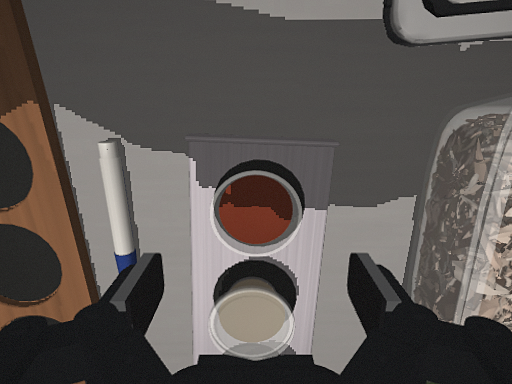

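The cup rim is centred at (257,211), midway between the fingers at about (140,290) and (370,290). It reads about 3 mm off in y, along the pads, so that does no harm. Descending and gripping.

Emit:
{"api": "move_arm", "payload": {
  "jaw": [0, 0, 0, 255, 255, 255, 255, 255, 255, 255],
  "dp": [
    [0, 0, 0.032],
    [0, 0, 0.031],
    [0, 0, 0],
    [0, 0, 0],
    [0, 0, 0],
    [0, 0, 0],
    [0, 0, 0],
    [0, 0, 0],
    [0, 0, 0],
    [0, 0, 0]
  ],
  "rotation": [
    [0, 0, 0],
    [0, 0, 0],
    [0, 0, 0],
    [0, 0, 0],
    [0, 0, 0],
    [0, 0, 0],
    [0, 0, 0],
    [0, 0, 0],
    [0, 0, 0],
    [0, 0, 0]
  ]
}}

```text
clock: 5.32
position: [0.6597, 0.0752, 0.0203]
tool_rot: [-3.142, 0.0, 1.57]
force: [-0.2, 0.1, 0.5]
grip_width: 0.0001
```

```bash
python3 - <<'E'
from h import *
c=calibration("wrist");im=grab_frame("wrist");cv2.imwrite("pics/w3.png",im)
s=bot.observe();print(s["position"],s["tool_rot"],s["force"],s["grip_width"])
E
```

```text
[0.65970028 0.07523309 0.02025214] [-3.14150515e+00  5.75654343e-05  1.56981636e+00] [-0.24903841  0.89431456  0.31718969] 9.203138854777725e-05
```

View pics/w3.png

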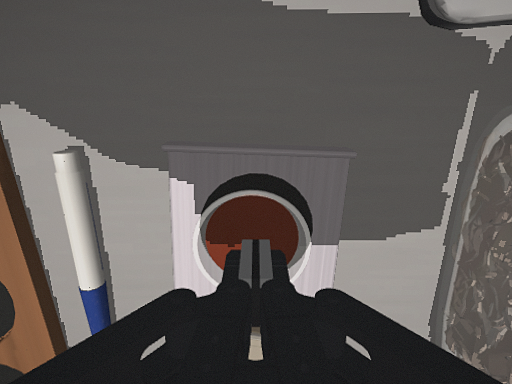

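The fingers shut to 0 mm without holding the cup. The rim is still round and upright at about (253,240), with the fingertips in front of it at (255,245). I'll work out where it is now.

```bash
python3 - <<'E'
from h import *
c=calibration("wrist");s=bot.observe();p=s["position"]
print("tcp",proj(c,[p]),"axis z+.02,.04",proj(c,[p+[0,0,.02],p+[0,0,.04]]))
print("rim pts z.042",np.round(ray(c,[(253,188),(195,240),(312,240)],.042),4))
print("tray end",np.round(ray(c,[(165,148),(354,154)],.018),4))
print("coaster top pt z.010",np.round(ray(c,[(257,173),(313,220)],.010),4))
print(proj(c,[[.6594,.0745,.042],[.6594,.106,.042]]))
E
python3 -c "
import cv2
a=cv2.imread('pics/w3.png')[140:340,150:380];cv2.imwrite('pics/w3c.png',cv2.resize(a,None,fx=3,fy=3,interpolation=2))"
```

```text
tcp [[254.56580701 230.83493426]] axis z+.02,.04 [[254.50482461 246.50741061]
 [254.42824438 266.16033769]]
rim pts z.042 [[0.659  0.1085 0.042 ]
 [0.6285 0.08   0.042 ]
 [0.6899 0.0799 0.042 ]]
tray end [[0.6103 0.1243 0.018 ]
 [0.7151 0.1208 0.018 ]]
coaster top pt z.010 [[0.6612 0.108  0.01  ]
 [0.6961 0.0779 0.01  ]]
[[253.93526792 249.29276287]
 [253.76770998 192.68935637]]
```

View pics/w3c.png

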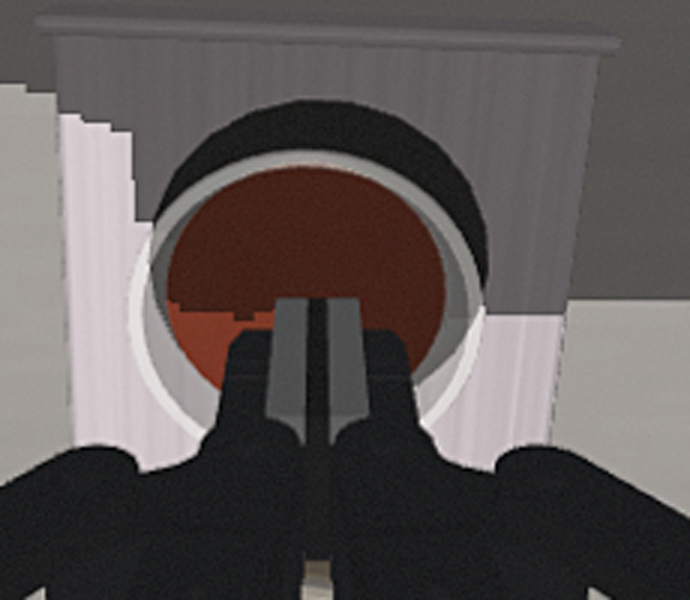

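The rim centre comes to about (0.659, 0.079), so the cup did not move and nothing was touched. The fingertips project about 20–30 mm higher than the stated TCP, so the jaws closed above the rim. I'll lift, open, and measure the real fingertip offset against the fixed camera before going lower.

Emit:
{"api": "move_arm", "payload": {
  "jaw": [255, 255, 255, 255],
  "dp": [
    [0, 0, -0.05],
    [0, 0, -0.05],
    [0, 0, -0.05],
    [0, 0, 0]
  ],
  "rotation": [
    [0, 0, 0],
    [0, 0, 0],
    [0, 0, 0],
    [0, 0, 0]
  ]
}}

```text
clock: 5.88
position: [0.6613, 0.0753, 0.1434]
tool_rot: [3.137, -0.001, 1.57]
force: [-0.8, 0.0, 0.0]
grip_width: 0.0
```

```bash
python3 - <<'E'
from h import *
s=bot.observe();p=s["position"];c=calibration("scene");im=grab_frame("scene")
print(p,s["force"],s["grip_width"])
q=proj(c,[p,p+[0,0,.02],p+[0,0,.04]]);print(q)
u,v=q[0].astype(int);a=im[max(v-110,0):v+60,u-110:u+110];print("crop org",u-110,max(v-110,0))
cv2.imwrite("pics/s2c.png",cv2.resize(a,None,fx=3,fy=3,interpolation=2))
E
```

```text
[0.6613113  0.07527611 0.14340901] [-0.78423382  0.04648001  0.04263506] 1.8164077780051467e-05
[[243.06957212  98.25655331]
 [242.96307518  89.77587495]
 [242.85305888  81.02217975]]
crop org 133 0
```

View pics/s2c.png

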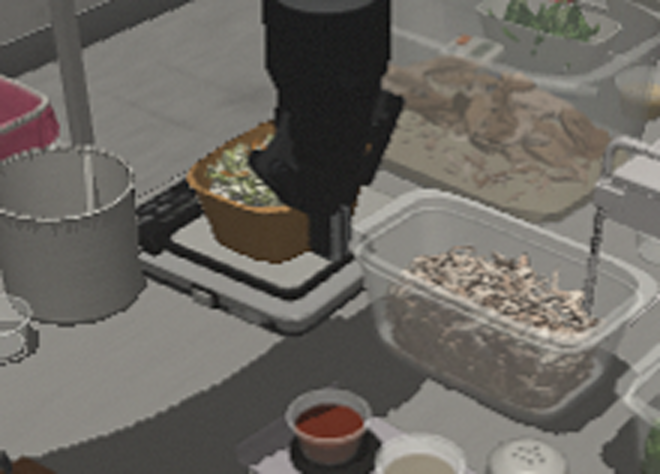

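The fixed camera puts the closed fingertips at (244,87), about 25 mm above the reported TCP (projected to (243,98)). That agrees with the wrist view, so I'll command heights 25 mm lower. Opening and descending onto the cup again.

Emit:
{"api": "move_arm", "payload": {
  "jaw": [0, 0, 0, 0, 0, 0, 0, 0, 0, 0],
  "dp": [
    [0.0035, 0, 0],
    [0, 0, 0],
    [0, 0, 0],
    [0, 0, 0],
    [0, 0, 0.05],
    [0, 0, 0.05],
    [0, 0, 0.04],
    [0, 0, 0.024],
    [0, 0, 0.023],
    [0, 0, 0]
  ],
  "rotation": [
    [0, 0, 0],
    [0, 0, 0],
    [0, 0, 0],
    [0, 0, 0],
    [0, 0, 0],
    [0, 0, 0],
    [0, 0, 0],
    [0, 0, 0],
    [0, 0, 0],
    [0, 0, 0]
  ]
}}

```text
clock: 7.18
position: [0.6593, 0.078, -0.0101]
tool_rot: [-3.14, 0.0, 1.57]
force: [-1.3, 0.9, 0.3]
grip_width: 0.0852
```

Emit:
{"api": "move_arm", "payload": {
  "jaw": [255, 255, 255, 255, 255, 255],
  "dp": [
    [0, 0, 0],
    [0, 0, 0],
    [0, 0, 0],
    [0, 0, 0],
    [0, 0, 0],
    [0, 0, 0]
  ],
  "rotation": [
    [0, 0, 0],
    [0, 0, 0],
    [0, 0, 0],
    [0, 0, 0],
    [0, 0, 0],
    [0, 0, 0]
  ]
}}

```text
clock: 7.92
position: [0.6604, 0.0781, -0.0077]
tool_rot: [3.14, -0.0, 1.57]
force: [-2.8, -0.7, 9.0]
grip_width: 0.06
```

Emit:
{"api": "move_arm", "payload": {
  "jaw": [255, 255, 255, 255, 255],
  "dp": [
    [0, 0, 0],
    [0, 0, -0.02],
    [0, 0, -0.02],
    [0, 0, 0],
    [0, 0, 0]
  ],
  "rotation": [
    [0, 0, 0],
    [0, 0, 0],
    [0, 0, 0],
    [0, 0, 0],
    [0, 0, 0]
  ]
}}

```text
clock: 8.55
position: [0.6597, 0.0782, 0.0228]
tool_rot: [3.142, -0.0, 1.57]
force: [-0.6, -0.1, -1.1]
grip_width: 0.0602
```

```bash
python3 - <<'E'
from h import *
im=grab_frame("wrist");s=bot.observe();p=s["position"];c=calibration("scene");b=grab_frame("scene")
print(p,s["force"],s["grip_width"])
u,v=proj(c,[p])[0].astype(int);print(u,v)
a=cv2.resize(b[v-75:v+75,u-75:u+75],(450,450),interpolation=2)
cv2.imwrite("pics/3c.png",np.hstack([a,cv2.resize(im[150:350,155:355],(450,450))])[:, :800])
E
```

```text
[0.6594305  0.07812465 0.0223809 ] [-0.28805943  0.60737325 -0.56682939] 0.060072867299664004
242 144
```

View pics/3c.png

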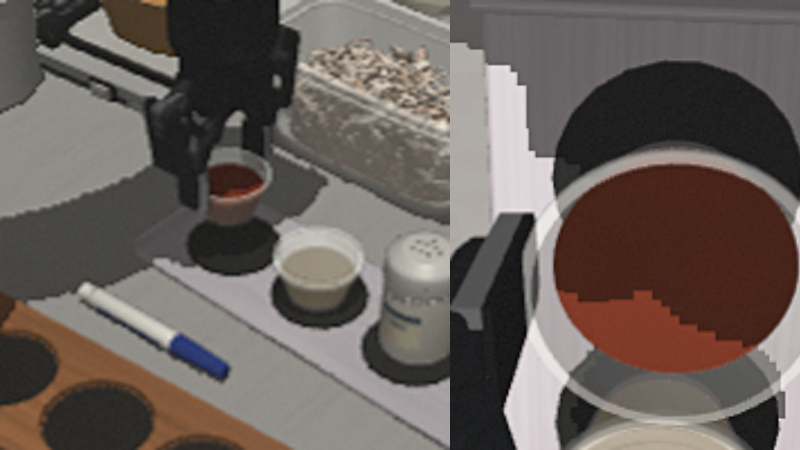

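The open cup is held upright and clear of its coaster. The jaw reads 60 mm and the rim is level. I'll work out its offset in the grip and check the wells against the first wrist picture.

```bash
python3 - <<'E'
from h import *
s=bot.observe();c=calibration("wrist");print(s["position"],"cup rim",ray(c,[(253,275)],.0724))
c=dict(np.load("pics/w1.npz"));im=cv2.imread("pics/w1.png");g=cv2.cvtColor(im,6)
r=np.zeros_like(g,bool);r[0:215,45:158]=1
for k in blobs((g<40)&r,800):print("well",circ(c,k,.010))
E
```

```text
[0.6594099  0.0780339  0.02226041] cup rim [[0.65882686 0.07969402 0.0724    ]]
well (array([ 0.46816867, -0.06513114]), array([68.76603699, 71.30993652]))
well (array([0.46234076, 0.01912797]), array([68.84970856, 72.25228119]))
well (array([0.45653998, 0.1044056 ]), array([71.70376587, 73.82284546]))
```

Emit:
{"api": "move_arm", "payload": {
  "jaw": [255, 255, 255, 255, 255, 255, 255, 255, 255, 255],
  "dp": [
    [0, 0, -0.05],
    [0, 0, -0.05],
    [-0.03, -0.04, 0],
    [-0.03, -0.04, 0],
    [-0.03, -0.04, 0],
    [-0.03, -0.04, 0],
    [-0.03, -0.04, 0],
    [-0.032, -0.039, 0],
    [0, 0, 0.05],
    [0, 0, 0.035]
  ],
  "rotation": [
    [0, 0, 0],
    [0, 0, 0],
    [0, 0, 0],
    [0, 0, 0],
    [0, 0, 0],
    [0, 0, 0],
    [0, 0, 0],
    [0, 0, 0],
    [0, 0, 0],
    [0, 0, 0]
  ]
}}

```text
clock: 9.9
position: [0.468, -0.0675, 0.0336]
tool_rot: [-3.141, -0.0, 1.569]
force: [0.9, -0.1, -0.2]
grip_width: 0.0602
```

```bash
python3 - <<'E'
from h import *
s=bot.observe();print(s["position"],s["tool_rot"],s["force"],s["grip_width"])
grab_frame("wrist");s=bot.observe();print(s["position"])
E
```

```text
[ 0.46797886 -0.06754369  0.03357689] [-3.14134976e+00 -5.02504006e-05  1.56934041e+00] [ 0.91967142 -0.06207813 -0.24994339] 0.060177335731549826
[ 0.46659396 -0.06730631  0.03092458]
```

Emit:
{"api": "move_arm", "payload": {
  "jaw": [255, 255, 255, 255, 255, 255],
  "dp": [
    [0, 0.001, 0.025],
    [0, 0, 0.015],
    [0, 0, 0.008],
    [0, 0, 0.004],
    [0, 0, 0],
    [0, 0, 0]
  ],
  "rotation": [
    [0, 0, 0],
    [0, 0, 0],
    [0, 0, 0],
    [0, 0, 0],
    [0, 0, 0],
    [0, 0, 0]
  ]
}}

```text
clock: 10.7
position: [0.4694, -0.0674, -0.0065]
tool_rot: [3.141, 0.0, 1.57]
force: [0.8, -1.2, -0.2]
grip_width: 0.0602
```

Emit:
{"api": "move_arm", "payload": {
  "jaw": [255, 255, 255, 255],
  "dp": [
    [0, 0, 0.0025],
    [0, 0, 0.0025],
    [0, 0, 0],
    [0, 0, 0]
  ],
  "rotation": [
    [0, 0, 0],
    [0, 0, 0],
    [0, 0, 0],
    [0, 0, 0]
  ]
}}

```text
clock: 11.2
position: [0.4691, -0.0674, -0.0109]
tool_rot: [-3.141, 0.0, 1.57]
force: [-0.3, 0.8, -0.2]
grip_width: 0.0603
```

Emit:
{"api": "move_arm", "payload": {
  "jaw": [255, 255, 255],
  "dp": [
    [0, 0, 0.0025],
    [0, 0, 0],
    [0, 0, 0]
  ],
  "rotation": [
    [0, 0, 0],
    [0, 0, 0],
    [0, 0, 0]
  ]
}}

```text
clock: 11.58
position: [0.4695, -0.0674, -0.0123]
tool_rot: [3.141, -0.0, 1.57]
force: [-4.3, 2.0, 20.1]
grip_width: 0.0599
```

Contact at 20 N means the cup is seated. Releasing and moving over the lidded cup.

Emit:
{"api": "move_arm", "payload": {
  "jaw": [0, 0, 0, 0, 0, 0, 0, 0, 0, 0],
  "dp": [
    [0, 0, -0.002],
    [0, 0, 0],
    [0, 0, 0],
    [0, 0, 0],
    [0, 0, -0.04],
    [0, 0, -0.05],
    [0, 0, -0.05],
    [0.024, 0.06, 0],
    [0.024, 0.06, 0],
    [0.024, 0.06, 0]
  ],
  "rotation": [
    [0, 0, 0],
    [0, 0, 0],
    [0, 0, 0],
    [0, 0, 0],
    [0, 0, 0],
    [0, 0, 0],
    [0, 0, 0],
    [0, 0, 0],
    [0, 0, 0],
    [0, 0, 0]
  ]
}}

```text
clock: 12.82
position: [0.6147, -0.0091, 0.1008]
tool_rot: [3.141, -0.0, 1.57]
force: [0.0, -0.0, 0.7]
grip_width: 0.0852
```

Emit:
{"api": "move_arm", "payload": {
  "jaw": [0, 0, 0, 0],
  "dp": [
    [0, 0.053, 0],
    [0, 0, 0.03],
    [0, 0, 0],
    [0, 0, 0]
  ],
  "rotation": [
    [0, 0, 0],
    [0, 0, 0],
    [0, 0, 0],
    [0, 0, 0]
  ]
}}

```text
clock: 13.32
position: [0.6555, -0.0101, 0.0774]
tool_rot: [3.141, 0.0, 1.57]
force: [-0.2, 0.0, 0.9]
grip_width: 0.0854
```

```bash
python3 - <<'E'
from h import *
s=bot.observe();print(s["position"],s["tool_rot"],s["force"],s["grip_width"])
im=grab_frame("wrist");c=calibration("wrist");cv2.imwrite("pics/w4.png",im)
print(proj(c,[[.6565,-.010,.046]]))
t=grab_frame("top");cv2.imwrite("pics/t4.png",t)
a=cv2.resize(t[200:285,115:310],None,fx=3,fy=3,interpolation=2)
o=np.zeros((600,800,3),np.uint8);o[:255,:585]=a;o[260:600,:453]=cv2.resize(im,(453,340));cv2.imwrite("pics/c4.png",o)
E
```

```text
[ 0.65554847 -0.0101357   0.0773857 ] [3.14141048e+00 5.34449523e-05 1.56956173e+00] [-0.22880151  0.0037747   0.9413804 ] 0.08541421753556587
[[255.70955015 211.54913752]]
```

View pics/c4.png

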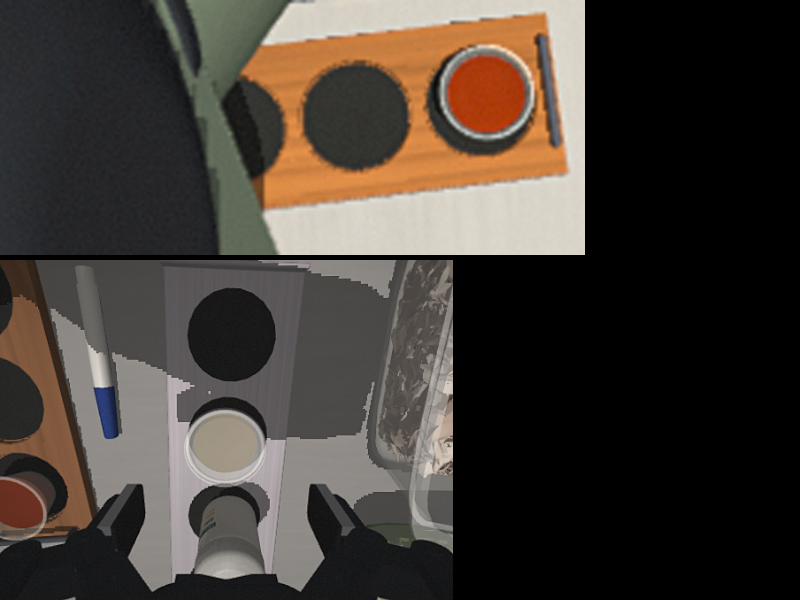

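The open cup stands in the right-hand well (red circle at (277,230) in the top view). The lid is at (255,209) in the wrist view, within 2 mm of prediction and centred between the fingers. Descending on it.

Emit:
{"api": "move_arm", "payload": {
  "jaw": [0, 0, 0, 0, 255, 255, 255, 255, 255, 255],
  "dp": [
    [0.001, 0.001, 0.04],
    [0, 0, 0.04],
    [0, 0, 0.021],
    [0, 0, 0],
    [0, 0, 0],
    [0, 0, 0],
    [0, 0, 0],
    [0, 0, 0],
    [0, 0, 0],
    [0, 0, 0]
  ],
  "rotation": [
    [0, 0, 0],
    [0, 0, 0],
    [0, 0, 0],
    [0, 0, 0],
    [0, 0, 0],
    [0, 0, 0],
    [0, 0, 0],
    [0, 0, 0],
    [0, 0, 0],
    [0, 0, 0]
  ]
}}

```text
clock: 14.68
position: [0.6573, -0.0092, -0.0022]
tool_rot: [3.14, -0.0, 1.57]
force: [-4.0, -0.3, 11.9]
grip_width: 0.0602
```

Emit:
{"api": "move_arm", "payload": {
  "jaw": [255, 255, 255, 255],
  "dp": [
    [0, 0, -0.02],
    [0, 0, -0.02],
    [0, 0, 0],
    [0, 0, 0]
  ],
  "rotation": [
    [0, 0, 0],
    [0, 0, 0],
    [0, 0, 0],
    [0, 0, 0]
  ]
}}

```text
clock: 15.18
position: [0.6564, -0.009, 0.0279]
tool_rot: [3.142, -0.0, 1.57]
force: [-0.0, -0.9, 0.1]
grip_width: 0.0599
```

```bash
python3 - <<'E'
from h import *
im=grab_frame("wrist");s=bot.observe();p=s["position"];c=calibration("scene");b=grab_frame("scene")
print(p,s["force"],s["grip_width"])
u,v=proj(c,[p])[0].astype(int);print(u,v)
a=cv2.resize(b[v-75:v+75,u-75:u+75],(400,400),interpolation=2)
cv2.imwrite("pics/5c.png",np.hstack([a,cv2.resize(im[150:350,155:355],(400,400))]))
E
```

```text
[ 0.65620181 -0.00905474  0.02759522] [-1.80223557  0.12515082 -0.91154597] 0.0597695300406478
271 159
```

View pics/5c.png

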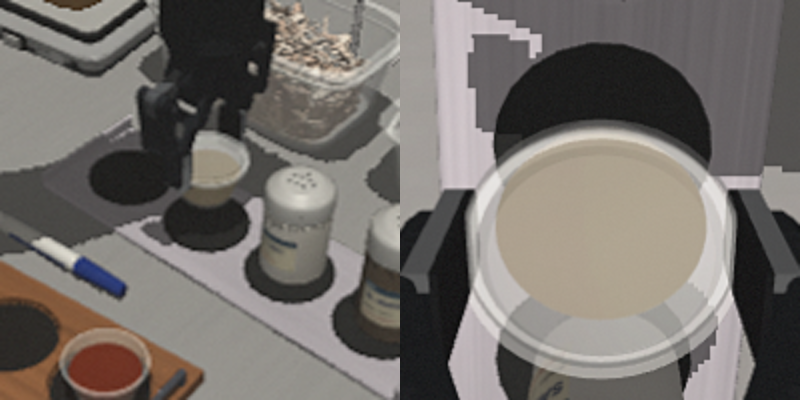

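The lidded cup is held level, its lid centred at about (255,273). Carrying it to the second well from the right.

Emit:
{"api": "move_arm", "payload": {
  "jaw": [255, 255, 255, 255, 255, 255, 255, 255, 255, 255],
  "dp": [
    [0, 0, -0.05],
    [0, 0, -0.05],
    [0.0065, -0.0485, 0],
    [0.0065, -0.0485, 0],
    [0.0065, -0.0485, 0],
    [0.0065, -0.0485, 0],
    [0.0065, -0.0485, 0],
    [0, 0, 0.05],
    [0, 0, 0.05],
    [0, 0, 0.016]
  ],
  "rotation": [
    [0, 0, 0],
    [0, 0, 0],
    [0, 0, 0],
    [0, 0, 0],
    [0, 0, 0],
    [0, 0, 0],
    [0, 0, 0],
    [0, 0, 0],
    [0, 0, 0],
    [0, 0, 0]
  ]
}}

```text
clock: 16.52
position: [0.4613, 0.0168, 0.0134]
tool_rot: [-3.139, 0.001, 1.57]
force: [1.0, -0.4, 0.2]
grip_width: 0.0602
```

Emit:
{"api": "move_arm", "payload": {
  "jaw": [255, 255, 255, 255, 255, 255],
  "dp": [
    [0, 0, 0.01],
    [0, 0, 0.007],
    [0, 0, 0.005],
    [0, 0, 0.003],
    [0, 0, 0],
    [0, 0, 0]
  ],
  "rotation": [
    [0, 0, 0],
    [0, 0, 0],
    [0, 0, 0],
    [0, 0, 0],
    [0, 0, 0],
    [0, 0, 0]
  ]
}}

```text
clock: 17.27
position: [0.4626, 0.0171, -0.0047]
tool_rot: [3.141, -0.0, 1.57]
force: [0.0, -0.1, 0.3]
grip_width: 0.0603
```

Emit:
{"api": "move_arm", "payload": {
  "jaw": [255, 255, 255, 255],
  "dp": [
    [0, 0, 0.0025],
    [0, 0, 0.002],
    [0, 0, 0],
    [0, 0, 0]
  ],
  "rotation": [
    [0, 0, 0],
    [0, 0, 0],
    [0, 0, 0],
    [0, 0, 0]
  ]
}}

```text
clock: 17.77
position: [0.4627, 0.0172, -0.0076]
tool_rot: [3.141, -0.001, 1.57]
force: [-6.0, 0.5, 33.7]
grip_width: 0.0598
```

Contact at 34 N, so it is seated. Releasing and going above the salt shaker.

Emit:
{"api": "move_arm", "payload": {
  "jaw": [0, 0, 0, 0, 0, 0, 0, 0, 0, 0],
  "dp": [
    [0, 0, -0.003],
    [0, 0, 0],
    [0, 0, 0],
    [0, 0, 0],
    [0, 0, -0.04],
    [0, 0, -0.06],
    [0, 0, -0.06],
    [-0.03, 0.05, 0],
    [-0.03, 0.05, 0],
    [-0.03, 0.05, 0]
  ],
  "rotation": [
    [0, 0, 0],
    [0, 0, 0],
    [0, 0, 0],
    [0, 0, 0],
    [0, 0, 0],
    [0, 0, 0],
    [0, 0, 0],
    [0, 0, 0],
    [0, 0, 0],
    [0, 0, 0]
  ]
}}

```text
clock: 19.02
position: [0.5836, -0.0556, 0.1219]
tool_rot: [3.141, -0.0, 1.57]
force: [0.1, 0.3, 0.1]
grip_width: 0.0855
```

Emit:
{"api": "move_arm", "payload": {
  "jaw": [0, 0, 0, 0],
  "dp": [
    [-0.03, 0.05, 0],
    [-0.025, 0.046, 0],
    [0, 0, 0],
    [0, 0, 0]
  ],
  "rotation": [
    [0, 0, 0],
    [0, 0, 0],
    [0, 0, 0],
    [0, 0, 0]
  ]
}}

```text
clock: 19.52
position: [0.6584, -0.0989, 0.1214]
tool_rot: [-3.14, -0.0, 1.57]
force: [0.1, -0.9, 0.0]
grip_width: 0.0856
```

```bash
python3 - <<'E'
from h import *
s=bot.observe();print(s["position"],s["tool_rot"],s["force"],s["grip_width"])
im=grab_frame("wrist");c=calibration("wrist");cv2.imwrite("pics/w6.png",im)
print(proj(c,[[.6596,-.099,z] for z in(.01,.08,.096)]))
b=grab_frame("scene")[60:260,90:400]
o=np.zeros((600,700,3),np.uint8);o[:280,:434]=cv2.resize(b,(434,280));o[280:600,:427]=cv2.resize(im,(427,320));cv2.imwrite("pics/c6.png",o)
E
```

```text
[ 0.65842937 -0.09891977  0.12138089] [-3.14039957e+00 -2.27310639e-04  1.56975455e+00] [ 0.14475646 -0.91620786  0.00794515] 0.08558667370967364
[[256.12522981 180.99806197]
 [256.34704239 207.15354381]
 [256.41725497 215.4236487 ]]
```

View pics/c6.png

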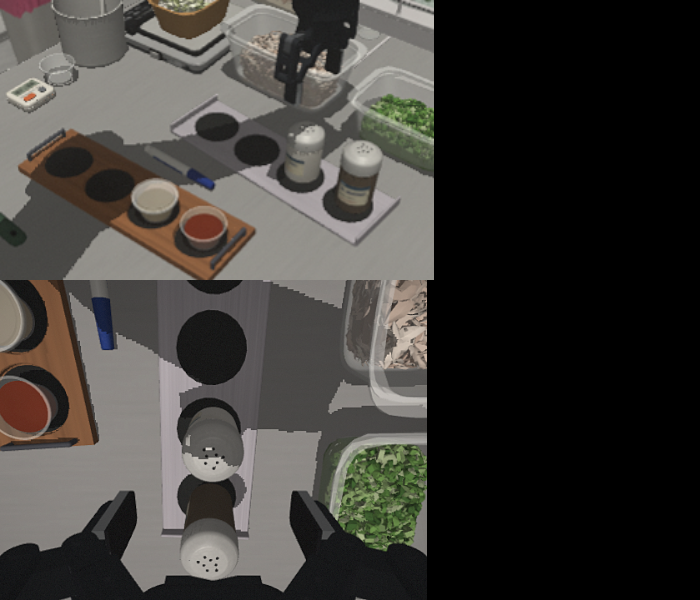

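The scene view shows both cups upright in the two right-hand wells. The holes in the salt cap are at about (254,212) in the wrist view, within 2 mm of prediction. Descending on the salt.

Emit:
{"api": "move_arm", "payload": {
  "jaw": [0, 0, 0, 0, 0, 0, 0],
  "dp": [
    [0.002, 0, 0.03],
    [0, 0, 0.03],
    [0, 0, 0.02],
    [0, 0, 0.02],
    [0, 0, 0.015],
    [0, 0, 0.014],
    [0, 0, 0]
  ],
  "rotation": [
    [0, 0, 0],
    [0, 0, 0],
    [0, 0, 0],
    [0, 0, 0],
    [0, 0, 0],
    [0, 0, 0],
    [0, 0, 0]
  ]
}}

```text
clock: 20.5
position: [0.6588, -0.0975, 0.018]
tool_rot: [-3.141, -0.0, 1.57]
force: [-0.9, 0.2, -0.9]
grip_width: 0.0855
```

Emit:
{"api": "move_arm", "payload": {
  "jaw": [255, 255, 255, 255, 255, 255, 255],
  "dp": [
    [0, 0, 0],
    [0, 0, 0],
    [0, 0, 0],
    [0, 0, 0],
    [0, 0, 0],
    [0, 0, 0],
    [0, 0, 0]
  ],
  "rotation": [
    [0, 0, 0],
    [0, 0, 0],
    [0, 0, 0],
    [0, 0, 0],
    [0, 0, 0],
    [0, 0, 0],
    [0, 0, 0]
  ],
  "squeeze": 40
}}

```text
clock: 21.38
position: [0.6595, -0.0977, 0.0195]
tool_rot: [3.141, 0.0, 1.57]
force: [-3.2, 0.4, 6.2]
grip_width: 0.0513
```

Emit:
{"api": "move_arm", "payload": {
  "jaw": [255, 255, 255, 255],
  "dp": [
    [0, 0, -0.015],
    [0, 0, -0.015],
    [0, 0, 0],
    [0, 0, 0]
  ],
  "rotation": [
    [0, 0, 0],
    [0, 0, 0],
    [0, 0, 0],
    [0, 0, 0]
  ]
}}

```text
clock: 21.88
position: [0.6591, -0.0974, 0.0427]
tool_rot: [3.142, -0.0, 1.57]
force: [0.2, -0.7, -2.2]
grip_width: 0.0511
```

```bash
python3 - <<'E'
from h import *
im=grab_frame("wrist");s=bot.observe();p=s["position"];c=calibration("scene");b=grab_frame("scene")
print(p,s["force"],s["moment"],s["grip_width"])
u,v=proj(c,[p])[0].astype(int);print(u,v)
a=cv2.resize(b[v-75:v+75,u-75:u+75],(400,400),interpolation=2)
cv2.imwrite("pics/7c.png",np.hstack([a,cv2.resize(im[150:350,155:355],(400,400))]))
E
```

```text
[ 0.65897103 -0.09740581  0.04245302] [ 0.44832577 -0.30045548 -1.13638008] [ 0.01427241 -0.00877434  0.01285394] 0.05126520813739804
306 171
```

View pics/7c.png

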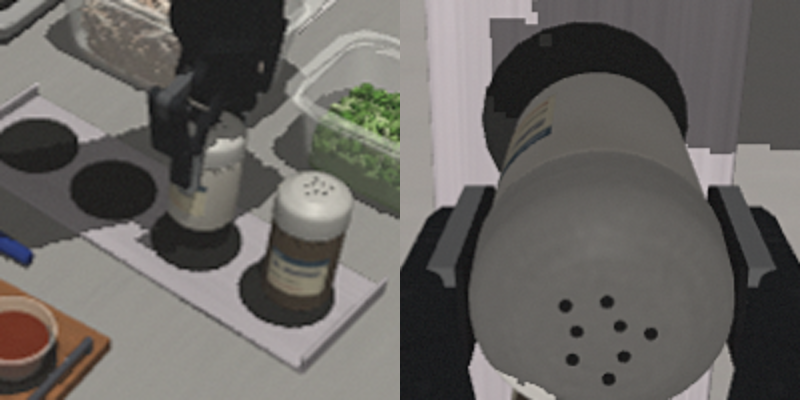

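The salt shaker is held straight on its body (jaw 51 mm), with the bottom clear of the coaster. Carrying it to the third well from the right.

Emit:
{"api": "move_arm", "payload": {
  "jaw": [255, 255, 255, 255, 255, 255, 255, 255, 255, 255],
  "dp": [
    [0, 0, -0.035],
    [0, 0, -0.04],
    [0.036, -0.036, 0],
    [0.036, -0.036, 0],
    [0.036, -0.036, 0],
    [0.036, -0.036, 0],
    [0.036, -0.036, 0],
    [0.036, -0.036, 0],
    [0.033, -0.037, 0],
    [0, 0, 0.03]
  ],
  "rotation": [
    [0, 0, 0],
    [0, 0, 0],
    [0, 0, 0],
    [0, 0, 0],
    [0, 0, 0],
    [0, 0, 0],
    [0, 0, 0],
    [0, 0, 0],
    [0, 0, 0],
    [0, 0, 0]
  ]
}}

```text
clock: 23.22
position: [0.4559, 0.1044, 0.0793]
tool_rot: [3.141, -0.002, 1.574]
force: [0.6, 0.4, -2.0]
grip_width: 0.0512
```

Emit:
{"api": "move_arm", "payload": {
  "jaw": [255, 255, 255, 255, 255],
  "dp": [
    [0, 0, 0.03],
    [0, 0, 0.02],
    [0, 0, 0.015],
    [0, 0, 0],
    [0, 0, 0]
  ],
  "rotation": [
    [0, 0, 0],
    [0, 0, 0],
    [0, 0, 0],
    [0, 0, 0],
    [0, 0, 0]
  ]
}}

```text
clock: 23.85
position: [0.4573, 0.1018, 0.0271]
tool_rot: [3.141, -0.0, 1.57]
force: [0.6, 0.7, -1.6]
grip_width: 0.0512
```

Emit:
{"api": "move_arm", "payload": {
  "jaw": [255, 255, 255, 255, 255, 255],
  "dp": [
    [0, 0, 0.005],
    [0, 0, 0.005],
    [0, 0, 0.0025],
    [0, 0, 0.002],
    [0, 0, 0],
    [0, 0, 0]
  ],
  "rotation": [
    [0, 0, 0],
    [0, 0, 0],
    [0, 0, 0],
    [0, 0, 0],
    [0, 0, 0],
    [0, 0, 0]
  ]
}}

```text
clock: 24.6
position: [0.4569, 0.1018, 0.0154]
tool_rot: [-3.142, -0.0, 1.57]
force: [-3.2, 1.1, 9.9]
grip_width: 0.0508
```

Emit:
{"api": "move_arm", "payload": {
  "jaw": [0, 0, 0, 0, 0, 0, 0, 0, 0, 0],
  "dp": [
    [0, 0, 0],
    [0, 0, 0],
    [0, 0, 0],
    [0, 0, 0],
    [0, 0, -0.04],
    [0, 0, -0.06],
    [0, 0, -0.06],
    [-0.045, 0.031, 0],
    [-0.045, 0.031, 0],
    [-0.045, 0.031, 0]
  ],
  "rotation": [
    [0, 0, 0],
    [0, 0, 0],
    [0, 0, 0],
    [0, 0, 0],
    [0, 0, 0],
    [0, 0, 0],
    [0, 0, 0],
    [0, 0, 0],
    [0, 0, 0],
    [0, 0, 0]
  ]
}}

```text
clock: 25.85
position: [0.5319, -0.0071, 0.1432]
tool_rot: [3.141, -0.0, 1.571]
force: [-0.1, 0.8, -0.7]
grip_width: 0.0855
```

Emit:
{"api": "move_arm", "payload": {
  "jaw": [0, 0, 0, 0, 0, 0, 0],
  "dp": [
    [-0.045, 0.031, 0],
    [-0.045, 0.031, 0],
    [-0.045, 0.031, 0],
    [-0.045, 0.031, 0],
    [-0.045, 0.032, 0],
    [0, 0, 0],
    [0, 0, 0]
  ],
  "rotation": [
    [0, 0, 0],
    [0, 0, 0],
    [0, 0, 0],
    [0, 0, 0],
    [0, 0, 0],
    [0, 0, 0],
    [0, 0, 0]
  ]
}}

```text
clock: 26.72
position: [0.6555, -0.1859, 0.1427]
tool_rot: [-3.141, -0.0, 1.57]
force: [0.8, -0.1, 0.7]
grip_width: 0.0854
```

```bash
python3 - <<'E'
from h import *
s=bot.observe();print(s["position"],s["tool_rot"],s["force"],s["grip_width"])
im=grab_frame("wrist");c=calibration("wrist");cv2.imwrite("pics/w8.png",im)
print(proj(c,[[.6564,-.187,z] for z in(.01,.08,.111)]))
b=grab_frame("scene")[60:260,90:400]
o=np.zeros((600,700,3),np.uint8);o[:280,:434]=cv2.resize(b,(434,280));o[280:600,:427]=cv2.resize(im,(427,320));cv2.imwrite("pics/c8.png",o)
E
```

```text
[ 0.65549811 -0.18594682  0.14266933] [-3.14082559e+00 -4.70191865e-04  1.56975999e+00] [ 0.84282325 -0.10244545  0.68475925] 0.08544295358880652
[[255.70828221 176.40573835]
 [255.82719468 199.1609322 ]
 [255.9029574  213.64353373]]
```

View pics/c8.png

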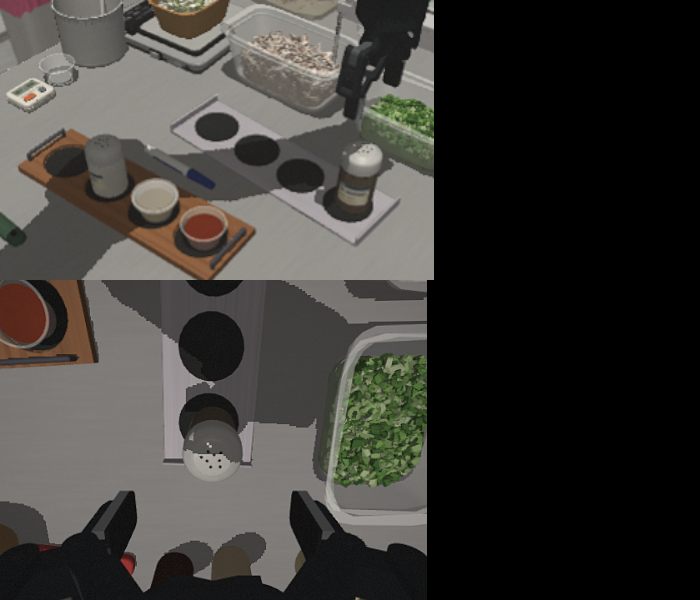

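The salt shaker stands in the third well, and the pepper cap holes are at about (253,212), as predicted. Descending on the pepper.

Emit:
{"api": "move_arm", "payload": {
  "jaw": [0, 0, 0, 0, 0, 0, 0, 0],
  "dp": [
    [0, 0, 0.03],
    [0, 0, 0.03],
    [0, 0, 0.025],
    [0, 0, 0.02],
    [0, 0, 0.02],
    [0, 0, 0.016],
    [0, 0, 0],
    [0, 0, 0]
  ],
  "rotation": [
    [0, 0, 0],
    [0, 0, 0],
    [0, 0, 0],
    [0, 0, 0],
    [0, 0, 0],
    [0, 0, 0],
    [0, 0, 0],
    [0, 0, 0]
  ]
}}

```text
clock: 27.82
position: [0.6562, -0.1866, 0.0308]
tool_rot: [3.141, 0.0, 1.57]
force: [0.1, 0.3, -0.4]
grip_width: 0.0853
```

Emit:
{"api": "move_arm", "payload": {
  "jaw": [255, 255, 255, 255, 255, 255, 255],
  "dp": [
    [0, 0, 0],
    [0, 0, 0],
    [0, 0, 0],
    [0, 0, 0],
    [0, 0, 0],
    [0, 0, 0],
    [0, 0, 0]
  ],
  "rotation": [
    [0, 0, 0],
    [0, 0, 0],
    [0, 0, 0],
    [0, 0, 0],
    [0, 0, 0],
    [0, 0, 0],
    [0, 0, 0]
  ]
}}

```text
clock: 28.7
position: [0.6561, -0.1865, 0.031]
tool_rot: [3.141, 0.0, 1.57]
force: [-2.4, 1.5, 6.5]
grip_width: 0.0512
```

Emit:
{"api": "move_arm", "payload": {
  "jaw": [255, 255, 255, 255],
  "dp": [
    [0, 0, -0.015],
    [0, 0, -0.015],
    [0, 0, 0],
    [0, 0, 0]
  ],
  "rotation": [
    [0, 0, 0],
    [0, 0, 0],
    [0, 0, 0],
    [0, 0, 0]
  ]
}}

```text
clock: 29.2
position: [0.6558, -0.1862, 0.0543]
tool_rot: [-3.142, -0.0, 1.57]
force: [-0.1, -0.2, -1.1]
grip_width: 0.0511
```

```bash
python3 - <<'E'
from h import *
im=grab_frame("wrist");s=bot.observe();p=s["position"];c=calibration("scene");b=grab_frame("scene")
print(p,s["force"],s["moment"],s["grip_width"])
u,v=proj(c,[p])[0].astype(int);print(u,v)
a=cv2.resize(b[v-75:v+75,u-75:u+75],(400,400),interpolation=2)
cv2.imwrite("pics/9c.png",np.hstack([a,cv2.resize(im[150:350,155:355],(400,400))]))
E
```

```text
[ 0.65571762 -0.18617726  0.05404406] [-0.56305294 -0.23954187 -1.65589952] [ 0.00960397 -0.03429213  0.0009342 ] 0.05128434620840787
344 187
```

View pics/9c.png

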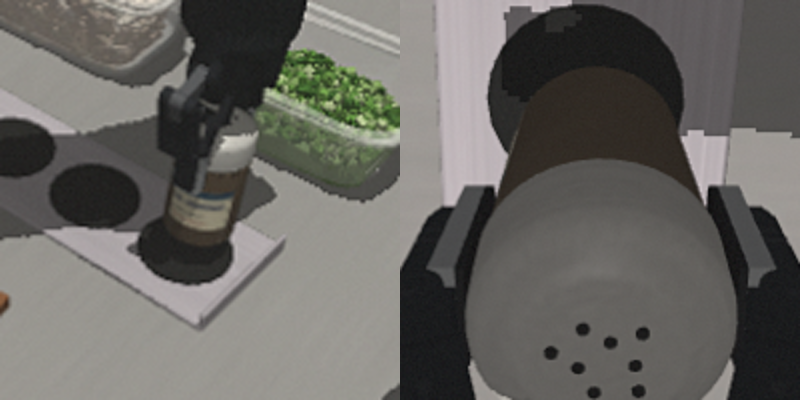

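The pepper is held straight on its body. Carrying it high over the salt shaker to the left-hand well.

Emit:
{"api": "move_arm", "payload": {
  "jaw": [255, 255, 255, 255, 255, 255, 255, 255, 255, 255],
  "dp": [
    [0, 0, -0.045],
    [0, 0, -0.046],
    [0, 0, -0.046],
    [0.0467, -0.0256, 0],
    [0.0467, -0.0256, 0],
    [0.0467, -0.0256, 0],
    [0.0467, -0.0256, 0],
    [0.0467, -0.0256, 0],
    [0.0467, -0.0256, 0],
    [0.0467, -0.0256, 0]
  ],
  "rotation": [
    [0, 0, 0],
    [0, 0, 0],
    [0, 0, 0],
    [0, 0, 0],
    [0, 0, 0],
    [0, 0, 0],
    [0, 0, 0],
    [0, 0, 0],
    [0, 0, 0],
    [0, 0, 0]
  ]
}}

```text
clock: 30.55
position: [0.5119, 0.0764, 0.1638]
tool_rot: [-3.141, 0.0, 1.57]
force: [0.5, 0.9, -1.4]
grip_width: 0.0513
```

Emit:
{"api": "move_arm", "payload": {
  "jaw": [255, 255, 255, 255, 255],
  "dp": [
    [0.0467, -0.0256, 0],
    [0.0467, -0.0256, 0],
    [0.0467, -0.0256, 0],
    [0, 0, 0],
    [0, 0, 0]
  ],
  "rotation": [
    [0, 0, 0],
    [0, 0, 0],
    [0, 0, 0],
    [0, 0, 0],
    [0, 0, 0]
  ]
}}

```text
clock: 31.18
position: [0.4516, 0.1871, 0.1639]
tool_rot: [3.142, 0.0, 1.57]
force: [0.2, -0.8, -1.7]
grip_width: 0.0513
```

Emit:
{"api": "move_arm", "payload": {
  "jaw": [255, 255, 255, 255, 255, 255, 255],
  "dp": [
    [0.0005, 0, 0.045],
    [0, 0, 0.045],
    [0, 0, 0.035],
    [0, 0, 0.025],
    [0, 0, 0.01],
    [0, 0, 0],
    [0, 0, 0]
  ],
  "rotation": [
    [0, 0, 0],
    [0, 0, 0],
    [0, 0, 0],
    [0, 0, 0],
    [0, 0, 0],
    [0, 0, 0],
    [0, 0, 0]
  ]
}}

```text
clock: 32.05
position: [0.452, 0.1878, 0.0366]
tool_rot: [3.141, -0.0, 1.569]
force: [-0.0, -0.1, -1.3]
grip_width: 0.0511
```

Emit:
{"api": "move_arm", "payload": {
  "jaw": [255, 255, 255, 255, 255],
  "dp": [
    [0, 0, 0.004],
    [0, 0, 0.003],
    [0, 0, 0.002],
    [0, 0, 0],
    [0, 0, 0]
  ],
  "rotation": [
    [0, 0, 0],
    [0, 0, 0],
    [0, 0, 0],
    [0, 0, 0],
    [0, 0, 0]
  ]
}}

```text
clock: 32.67
position: [0.4514, 0.1878, 0.0287]
tool_rot: [-3.142, 0.0, 1.57]
force: [0.1, 0.2, -0.3]
grip_width: 0.0514
```

Emit:
{"api": "move_arm", "payload": {
  "jaw": [255, 255, 255, 255],
  "dp": [
    [0, 0, 0.002],
    [0, 0, 0.0012],
    [0, 0, 0],
    [0, 0, 0]
  ],
  "rotation": [
    [0, 0, 0],
    [0, 0, 0],
    [0, 0, 0],
    [0, 0, 0]
  ]
}}

```text
clock: 33.17
position: [0.4515, 0.1881, 0.0268]
tool_rot: [3.141, -0.001, 1.57]
force: [-5.4, -1.4, 22.1]
grip_width: 0.0516
```

Contact at 22 N, so it is seated. I'll release, lift straight up, then move aside for the last check.

Emit:
{"api": "move_arm", "payload": {
  "jaw": [0, 0, 0, 0, 0, 0, 0, 0, 0, 0],
  "dp": [
    [0, 0, -0.001],
    [0, 0, 0],
    [0, 0, 0],
    [0, 0, 0],
    [0, 0, -0.04],
    [0, 0, -0.06],
    [0, 0, -0.06],
    [0, 0, -0.06],
    [0.06, 0, 0],
    [0.06, 0, 0]
  ],
  "rotation": [
    [0, 0, 0],
    [0, 0, 0],
    [0, 0, 0],
    [0, 0, 0],
    [0, 0, 0],
    [0, 0, 0],
    [0, 0, 0],
    [0, 0, 0],
    [0, 0, 0],
    [0, 0, 0]
  ]
}}

```text
clock: 34.42
position: [0.4516, 0.2853, 0.2037]
tool_rot: [3.141, -0.001, 1.569]
force: [0.5, 0.1, -0.8]
grip_width: 0.0852
```

Emit:
{"api": "move_arm", "payload": {
  "jaw": [0, 0, 0, 0, 0, 0],
  "dp": [
    [0.06, -0.02, 0],
    [0.06, -0.02, 0],
    [0.06, -0.02, 0],
    [0.06, -0.02, 0],
    [0, 0, 0],
    [0, 0, 0]
  ],
  "rotation": [
    [0, 0, 0],
    [0, 0, 0],
    [0, 0, 0],
    [0, 0, 0],
    [0, 0, 0],
    [0, 0, 0]
  ]
}}

```text
clock: 35.17
position: [0.3879, 0.4752, 0.2027]
tool_rot: [3.142, 0.001, 1.57]
force: [0.5, -0.9, -0.1]
grip_width: 0.0853
```

```bash
python3 - <<'E'
from h import *
s=bot.observe();print(s["clock"],s["position"],s["force"])
c=calibration("top");im=grab_frame("top");b=grab_frame("scene");cv2.imwrite("pics/tf.png",im)
W=[(.451,.188),(.4565,.103),(.462,.0185),(.468,-.066)]
for (x,y),h in zip(W,(.107,.092,.042,.038)):print(np.round(proj(c,[[x,y,h]])[0],1))
hsv=cv2.cvtColor(im,40);r=np.zeros(im.shape[:2],bool);r[200:285,120:310]=1
for k in blobs(r&(hsv[...,1]>150)&(im[...,2]>90)&(hsv[...,0]<8),150):print("red",circ(c,k,.031))
o=np.zeros((600,800,3),np.uint8);o[:340,:800]=cv2.resize(im[200:285,115:315],(800,340),interpolation=2);o[345:600,:]=cv2.resize(b[120:268,80:400],(551,255)) if 0 else 0
o[345:600,:551]=cv2.resize(b[120:268,80:400],(551,255));cv2.imwrite("pics/cf.png",o)
E
```

```text
35.175 [0.38789817 0.47524903 0.20268383] [ 0.5127418  -0.89978533 -0.08857899]
[137.5 242.4]
[185.1 238.3]
[232.1 236.6]
[275.  231.7]
```

View pics/cf.png

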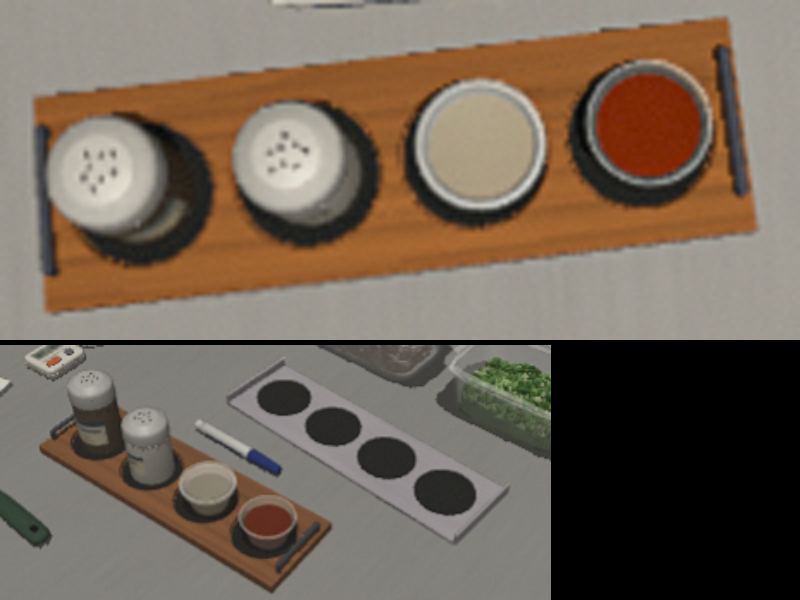

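All four stand upright in their wells. The rims and caps are 2–3 px (about 4–6 mm) from the predicted well centres, inside the 15 mm tolerance. The arm is clear, so I'm handing in.

```bash
python3 -c "
from workcell import workorder
print(workorder.job_done())"
```

```text
the job is handed in; nothing more can be done
None
```

All four containers are in the rack in reverse order, and I handed the job in at about 35 s of the 112 s allowed. From the right end, the wells hold the open cup, lidded cup, salt shaker and pepper shaker.

**Last checks:** The final top and scene views show all four upright, each in its own well. They sit about 4–6 mm from the well centres, against a 15 mm tolerance. I felt each one touch down, at 10–34 N, before letting go. I judged that they were right down in the wells from this and the pictures, not from a direct height measurement. The arm was clear of everything at hand-in.

**What went wrong or disagreed:**
- **Missed grasp:** My first grasp of the open cup closed above its rim and touched nothing. Two camera views put the real fingertips about 25 mm short of the reported TCP. I commanded heights 25 mm lower after that, and every later grasp held.
- **Failed check:** An automatic colour check of the open cup's final position found no match. I read its position from the picture instead.

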